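# Set a blank stirrer selector by counting clicks

## Robot

A 6-joint arm with a two-finger parallel gripper is mounted at the origin on a cart in front of the work surface, level with it; the furniture and walls round the work are solid. World frame = base frame: x ahead of the robot, y to its left, z up, the work surface at z = 0. Lengths are in m, angles in rad, forces in N, time in s.
With the tool pointing down it reaches from about 0.35 to 0.975 m from the base axis. Payload 4.9 kg.
Tool frame: the origin (TCP) lies on the centre line of the jaws, within the pads' length; the fingertips stand ahead of it and the grasp point (between the pads) is the TCP (manip.tip_extent is the z of the fingertips in the tool frame, in m); z points along the fingers, y is the line along which they close (so a half turn about z gives the same grasp; the last joint's range is limited). The gripper opens to 85 mm and grips with 20 to 120 N. Pads are 22 mm wide; open, the fingers measure 114 mm over their backs; the gripper's body (76 mm by 85 mm) begins 54 mm behind the grasp point. The pads swing forward as they close: fully open they stand 13 mm farther back than shut.
Start: joints at [-1.318, 0.053, 1.613, -0, 1.476, -0.119], TCP at [0.227, -0.582, 0.25] pointing down, gripper open.
Joint ranges: [-3.01, 3.01], [-1.01, 2.22], [0.06, 2.58], [-1.02, 4.17], [0.09, 2.62], [-3.14, 3.14]. Speed limits (rad/s): [2.57, 2.57, 3.14, 3.14, 3.14, 3.14].

## Interface

Orientations are given as a unit quaternion [w, x, y, z].
In Python, from plant import manip gives the robot as it stands. The module is installed in compiled form; this text tells all that it offers.
- The arm moves only by the shell command python3 -m crank 'ROWS'. ROWS is a JSON list that holds a single list of rows (three levels of brackets), with 1 to 5 rows, each of 7 numbers: the opening from 0.0 (shut) to 1.0 (fully open), then dx, dy, dz in shares of the most that a row can go, 1 being 62.5 mm, then a rotation vector rx, ry, rz in a scale on which 1.0 is 4 rad; each row shifts and turns the commanded pose from where the row before left it, along the tool's axes as they then stand; what a row does not reach is not made up. A row lasts 1/8 s, in which the tool goes at most 0.0625 m and 0.188 rad, less where a joint would pass 70% of its speed; a pose out of reach is approached as far as the arm can. The fingers move at their own pace and stop on an object; the grip force is fixed at half the most. Time passes only in rows, so rows that do not move let the fingers close. It prints the time, the measured TCP pose, the force, the opening and the grip force at its end. A shift or turn number past 1, either way, is cut back to 1. Input that does not fit is refused with a message, and nothing moves.
- manip.state(): the state, without advancing time (a new reading comes with each control period).
- manip.grab_frame(name): name is "scene" or "top" or "wrist"; returns (picture, depth): 480x640x3 uint8, red, green, blue; 480x640 float32, m along the optical axis (not along the pixel's ray), 0 where there is no reading.
- manip.camera_params(name): a dict with "intrinsics" (3x3 intrinsics, pixels), "xyz" and "orientation" of the camera in the world. Camera axes: x right, y down, z forward; pixel columns grow to the right and rows downward; lengths in m; the calibration is good to about 2 mm. A picture is of the moment at which its call begins: read the wrist's pose just before it. camera_params takes no time and is no camera call; for the wrist camera it gives the pose at the moment of the call.
- manip.job_done(): hands the job in; it is judged then, once.
Trained networks look in the newest picture that a camera, given by its name, has taken for a name from the list of things; names that differ only in an ending like _2 or _b are one class to them, and where a whole thing is asked for, a point or a joint stands for the part that bears it (a point fixed in the world has none). Each returns a list of dicts, best first, with "conf" (0 to 1); they miss things now and then, are a little off and sometimes report something else, mostly with a low value. They report only what shows in the picture. A call takes as long as a camera call.
- manip.look_for(camera, query): "extent" ([left, top, right, bottom] in pixels, round what is visible of it).
- manip.outline_of(camera, query): "region" (480x640 bool, what is visible of it) and "extent" ([left, top, right, bottom] in pixels, round what is visible of it).
- manip.mark_of(camera, query): "centre" ([row, column] in pixels: a listed point, or the origin of a listed thing).
The state is a dict: "time": time; "joint_pos": joint angles; "joint_vel": joint speeds; "joint_efforts": joint torques, N m; "tool_pos": TCP position; "tool_rot": TCP orientation; "contact_force": force on the tool from outside, world axes, zero at the start; "ft_torque": the same for the moment, N m; "gripper_width": opening from 0.0 (shut) to 1.0 (fully open); "grasp_force": force on a finger pad.
Only numpy, scipy, OpenCV 4.12 (cv2) and the standard library are available. Lean on these libraries where they do the work, as an engineer would, in place of code of your own. Each camera call takes 0.05 s, during which the arm holds its last target. There are 200 camera calls.

## Task

The lever selector on the stirrer's control unit has no markings. Turn it counter-clockwise (seen from above) gently up to its end stop without forcing the stop, then turn it clockwise exactly three clicks and let it rest there, and then press the start button fully down and let it go. Leave the glassware round the unit where it stands.

Things in the scene. Friction and masses are not known exactly. Their poses are not given: they have to be found in the camera images.
- unit: Low grey control unit with a plain aluminium panel, 120 (x) x 210 (y) x 48 mm high, fixed to the bench. Origin: centre of its underside; z up; its front faces -x. The selector's vertical axis stands on its y axis at y = +50 mm, the start button at y = -65 mm.
- selector: Black lever selector. Origin: on its vertical axis at bench height, under the panel. Hub 34 mm in diameter, top 77 mm above the bench, with one lever bar 12 mm wide, free end 60 mm from the axis, 56 to 76 mm above the bench (8 mm of air under it). Only the bar's direction tells its angle. At the start it rests in any of the second to sixth detents.
- selector_tip (a point): Centre of the bar's free end, 66 mm above the bench. Six detents, 20 to 30 degrees apart, not evenly. Let go, the lever springs to the middle of its detent. Climbing out takes a peak of 0.12 to 0.25 N m, falling to zero at the ridge midway; past it the lever snaps on. A click is the passage from one detent to the next.
- selector_hub (a point): Centre of the hub's top, on the axis. The first detent is at the counter-clockwise end stop; how it lies to the panel differs from unit to unit, unmarked. The stop is a spring tab that begins 3 degrees past that detent's middle and adds 4 N m/rad; 7 degrees further it is bent for good (about 0.55 N m in all, 13 N at 42 mm radius): stop turning at about 0.35 N m.
- start_top (a point): Centre of the top of the round start button (26 mm diameter) in its housing on the panel; it is pressed straight down.
- start (a joint): Travel of the start button in m: 0 up, 0.006 fully down; a spring brings it back, fully down takes 5 N.
- beaker: Plastic beaker, 62 x 56 x 72 mm, loose bystander; origin at the centre of its underside.
- flask: Small conical glass flask, 64 mm diameter, 100 mm high, loose bystander; origin at the centre of its underside.
- petri: Petri dish, 60 mm diameter, 14 mm high, loose bystander; origin at the centre of its underside.

How it is judged:
On the way, in this order (a step that is already met when the one before it is completed fails the run):
1. the lever is turned counter-clockwise to the first detent, at the end stop (distance between index and pos0 below 0.0045 m), for 0.1 s.
2. the lever rests in the third detent clockwise of the first (distance between index and pos3 below 0.0024 m), for 0.3 s.
3. the start button is pressed down with the lever in that detent (distance between index and pos3 below 0.0024 m and value of joint start above 0.0045 m), for 0.05 s.
At the end, for the whole second after the job is handed in: The lever rests within about 4.5 degrees of the middle of the third detent clockwise of the one at the end stop, and the start button, pressed at least 4.5 mm after that, is up again (less than 1.5 mm down) (distance between index and pos3 below 0.0024 m and value of joint start below 0.0015 m); the robot touches nothing.
It fails at once if the end stop is bent (pushed more than 7 degrees) (distance of tab from where it was at the start of the episode above 0.0037 m).
It fails at once if a bystander (beaker, flask or dish) is moved by more than 15 mm (distance of any of beaker, flask, petri from where it was at the start of the episode above 0.015 m).
It also fails if it takes over 72 s, if anything falls off the work surface, if the arm or the gripper's body presses on something with over 40 N, if the wrist force passes 120 N, or if a joint passes its speed limit or range.

## Working session

There is one attempt and no reset: what is moved stays moved. The work goes in short steps, Python scripts to look and compute and a shell command to move; the robot and the scene stay as the last step left them, time stands still between calls to the robot, and variables do not carry over. Pictures are saved under pics/ and viewed, at most 10 in all, crops included, and the job is handed in when it is done.

```bash
mkdir -p pics; cat > h.py <<'E'
import numpy as np, cv2
from scipy.spatial.transform import Rotation as R
from plant import manip
def rot(q): return R.from_quat([q[1],q[2],q[3],q[0]]).as_matrix()
def cam(n):
    c=manip.camera_params(n); return np.array(c["intrinsics"]),np.array(c["xyz"]),rot(c["orientation"])
def ray(n,u,v):
    K,p,Rm=cam(n); return p,Rm@np.linalg.inv(K)@[u,v,1]
def onz(n,u,v,z):
    p,d=ray(n,u,v); return p+d*(z-p[2])/d[2]
def dep(n,D,u,v):
    p,d=ray(n,u,v); r=D[int(v)-2:int(v)+3,int(u)-2:int(u)+3]; r=r[r>0]; return p+d*np.median(r) if len(r) else None
def tri(a,b):
    # a,b=(p,d)
    A=[];y=[]
    M=np.zeros((3,3));s=np.zeros(3)
    for p,d in(a,b):
        d=d/np.linalg.norm(d);P=np.eye(3)-np.outer(d,d);M+=P;s+=P@p
    return np.linalg.solve(M,s)
E
python3 - <<'E'
from h import *
np.set_printoptions(precision=4,suppress=True)
s=manip.state();print(s)
for n in("scene","top"):
    im,D=manip.grab_frame(n); cv2.imwrite(f"pics/{n}0.png",im[:,:,::-1])
    for q in("unit","selector","selector_tip","selector_hub","start_top","beaker","flask","petri"):
        for m in manip.mark_of(n,q)[:2]:
            v,u=m["centre"]; print(n,q,round(m["conf"],2),round(u),round(v),dep(n,D,u,v),{k:onz(n,u,v,k)[:2] for k in(0,.066,.077)})
E
```

```text
{'time': 0.0, 'joint_pos': array([-1.3181,  0.0534,  1.6143,  0.    ,  1.476 , -0.119 ]), 'joint_vel': array([-0.0005,  0.0005,  0.0004,  0.0002,  0.0006,  0.0013]), 'joint_efforts': array([  0.0002, -39.3686, -37.0176,  -0.0001,   0.0072,   0.    ]), 'tool_pos': array([ 0.2269, -0.5817,  0.249 ]), 'tool_rot': array([-0.0011,  0.9828,  0.1848, -0.0001]), 'contact_force': array([-0.0995, -0.9887,  0.2355]), 'ft_torque': array([ 0.0127, -0.0035,  0.0151]), 'grasp_force': 0.0, 'gripper_width': 1.0010656584604745}
scene unit 0.93 302 268 [0.5404 0.0655 0.0465] {0: array([0.5766, 0.0043]), 0.066: array([0.5252, 0.0911]), 0.077: array([0.5166, 0.1056])}
scene selector_tip 0.56 322 266 [0.5096 0.0334 0.0411] {0: array([ 0.539 , -0.0224]), 0.066: array([0.4918, 0.0674]), 0.077: array([0.4839, 0.0823])}
scene selector_tip 0.46 293 253 [0.5629 0.0653 0.0757] {0: array([ 0.6285, -0.0398]), 0.066: array([0.5713, 0.0519]), 0.077: array([0.5618, 0.0672])}
scene selector_hub 0.88 294 254 [0.5615 0.0642 0.074 ] {0: array([ 0.6252, -0.0385]), 0.066: array([0.5684, 0.0531]), 0.077: array([0.5589, 0.06
[... 1365 characters left out ...]
-0.0569  0.0696] {0: array([ 0.588 , -0.0596]), 0.066: array([ 0.5733, -0.0571]), 0.077: array([ 0.5708, -0.0567])}
top beaker 0.78 168 266 [0.4966 0.2981 0.0005] {0: array([0.4967, 0.2983]), 0.066: array([0.4873, 0.2799]), 0.077: array([0.4857, 0.2769])}
top beaker 0.15 326 223 [ 0.5792 -0.0596  0.0707] {0: array([ 0.5954, -0.0625]), 0.066: array([ 0.5802, -0.0598]), 0.077: array([ 0.5777, -0.0594])}
top flask 0.96 428 242 [ 0.5371 -0.2825  0.0662] {0: array([ 0.5497, -0.299 ]), 0.066: array([ 0.5372, -0.2826]), 0.077: array([ 0.5351, -0.2798])}
top petri 0.81 476 292 [ 0.4308 -0.404   0.0001] {0: array([ 0.4308, -0.4041]), 0.066: array([ 0.4252, -0.3815]), 0.077: array([ 0.4243, -0.3778])}
```

```bash
python3 - <<'E'
import cv2
a=cv2.imread("pics/top0.png")[160:320,140:500]; cv2.imwrite("pics/t1.png",cv2.resize(a,None,fx=2.2,fy=2.2,interpolation=cv2.INTER_CUBIC))
E
```

```text
(no output)
```

View pics/t1.png

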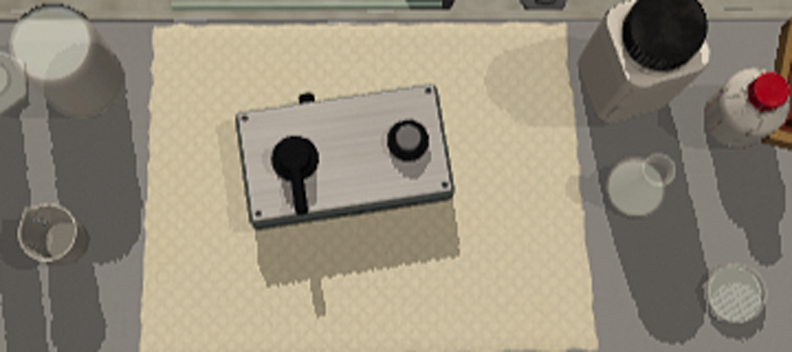

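View pics/scene0.png

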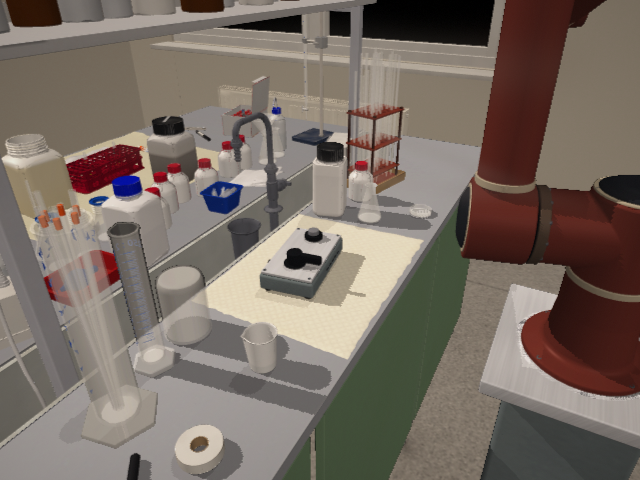

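```bash
cat >> h.py <<'E'
np.set_printoptions(precision=4,suppress=True)
def to(p,head):
    """total shift in tool axes and turn about tool z to reach TCP p, heading of tool x (deg), pointing down"""
    s=manip.state(); T=rot(s["tool_rot"]); h=np.radians(head)
    G=np.array([[np.cos(h),np.sin(h),0],[np.sin(h),-np.cos(h),0],[0,0,-1]])
    print("shift",T.T@(np.array(p)-s["tool_pos"]),"rotvec",R.from_matrix(T.T@G).as_rotvec(),"head",np.degrees(np.arctan2(T[1,0],T[0,0])),"F",s["contact_force"])
E
python3 - <<'E'
from h import *
print(manip.tip_extent)
s=manip.state();T=rot(s["tool_rot"])
K,p,C=cam("wrist");print(K,T.T@(p-s["tool_pos"]),T.T@C)
to([.50,.02,.25],5)
E
```

```text
0.019
[[428.7223   0.     318.2561]
 [  0.     428.7223 231.7723]
 [  0.       0.       1.    ]] [ 0.0687 -0.0013 -0.1235] [[ 0.0004 -0.9634 -0.268 ]
 [ 1.      0.0001  0.0014]
 [-0.0013 -0.268   0.9634]]
shift [ 0.4731 -0.462   0.0003] rotvec [-0.      0.      0.2845] head 21.301257949919236 F [-0.0498  0.6314 -0.7202]
```

Units first: shifts go in shares of 62.5 mm and turns go in shares of 4 rad. So 0.043 m is 0.688, -0.042 m is -0.672.

```bash
python3 -m crank '[[[0,0.688,-0.672,0,0,0,0],[0,0.688,-0.672,0,0,0,0],[0,0.688,-0.672,0,0,0,0],[0,0.688,-0.672,0,0,0,0],[0,0.688,-0.672,0,0,0,0]]]'; python3 -m crank '[[[0,0.688,-0.672,0,0,0,0],[0,0.688,-0.672,0,0,0,0],[0,0.688,-0.672,0,0,0,0],[0,0.688,-0.672,0,0,0,0],[0,0.688,-0.672,0,0,0,0]]]'; python3 -m crank '[[[0,0.688,-0.672,0,0,0,0],[0,0,0,0,0,0,0.0355],[0,0,0,0,0,0,0.0355],[0,0,0,0,0,0,0],[0,0,0,0,0,0,0]]]'
cat > meas.py <<'E'
from h import *
import sys
K,p,C=cam("wrist"); im,D=manip.grab_frame("wrist"); cv2.imwrite(f"pics/{sys.argv[1]}.png",im[:,:,::-1])
for q in sys.argv[2:]:
    for m in manip.mark_of("wrist",q)[:2]:
        v,u=m["centre"]; print(q,round(m["conf"],2),(round(u),round(v)),"depth",dep("wrist",D,u,v),"z66",onz("wrist",u,v,.066),"z77",onz("wrist",u,v,.077))
E
python3 meas.py w1 selector_tip selector_hub start_top
python3 -c "
from h import *
to([.46,.02,.25],5)"
```

```text
time: 1.52
tool_pos: [0.3515, -0.3068, 0.2505]
tool_rot: [0.0, 0.983, 0.185, 0.0]
contact_force: [0.8, -0.6, 0.4]
gripper_width: -0.003
grasp_force: 0.0
time: 2.15
tool_pos: [0.4757, -0.0328, 0.2508]
tool_rot: [0.0, 0.983, 0.185, 0.001]
contact_force: [0.6, -0.6, 0.2]
gripper_width: -0.001
grasp_force: 0.0
time: 2.78
tool_pos: [0.4999, 0.0198, 0.2504]
tool_rot: [0.0, 0.999, 0.045, 0.0]
contact_force: [-0.3, 0.1, 0.8]
gripper_width: 0.002
grasp_force: 0.0
selector_tip 0.56 (282, 198) depth [0.4923 0.052  0.0004] z66 [0.5055 0.0477 0.066 ] z77 [0.5077 0.047  0.077 ]
selector_hub 0.65 (274, 110) depth [0.567  0.0566 0.0774] z66 [0.567  0.0577 0.066 ] z77 [0.567  0.0566 0.077 ]
start_top 0.79 (443, 101) depth [ 0.5827 -0.0568  0.0701] z66 [ 0.5829 -0.0579  0.066 ] z77 [ 0.5824 -0.0549  0.077 ]
shift [-0.0397 -0.0037  0.0004] rotvec [-0.     -0.0001  0.0008] head 5.043409289403292 F [ 1.1287 -0.7226  1.0446]
```

View pics/w1.png

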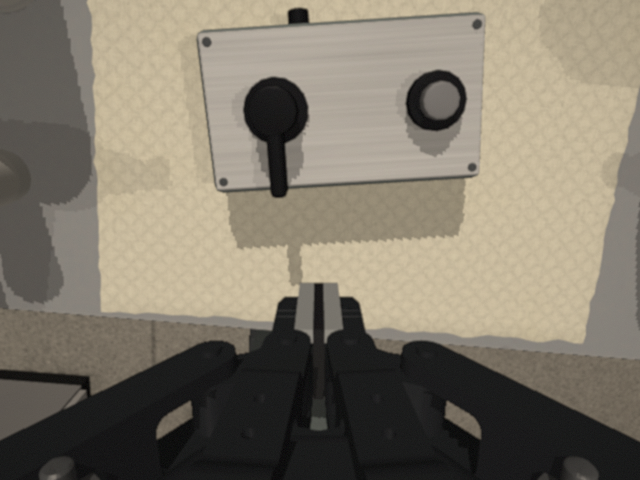

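```bash
python3 -c "
from h import *
to([.518,.082,.15],8)"
```

```text
shift [ 0.0235 -0.0604  0.1004] rotvec [-0.     -0.0001 -0.0516] head 5.043409289403292 F [ 1.1287 -0.7226  1.0446]
```

Scaled: 0.05 m is 0.8, -0.03 m is -0.48, -0.0516 rad / 4 = -0.0129.

```bash
python3 -m crank '[[[0,0.1888,-0.48,0.8,0,0,0],[0,0.1872,-0.48,0.8,0,0,0],[0,0,0,0,0,0,-0.0129],[0,0,0,0,0,0,0],[0,0,0,0,0,0,0]]]'
python3 meas.py w2 selector_tip selector_hub start_top
python3 -c "
from h import *
to([.518,.082,.081],8)"
```

```text
time: 3.6
tool_pos: [0.5187, 0.0815, 0.1514]
tool_rot: [0.0, 0.998, 0.069, 0.001]
contact_force: [0.2, 0.8, 0.5]
gripper_width: -0.004
grasp_force: 0.0
selector_tip 0.76 (376, 283) depth [0.5094 0.0519 0.0755] z66 [0.5057 0.05   0.066 ] z77 [0.5099 0.0522 0.077 ]
selector_hub 0.66 (389, 170) depth [0.5655 0.0564 0.0764] z66 [0.5644 0.0545 0.066 ] z77 [0.5655 0.0565 0.077 ]
start_top 0.88 (624, 163) depth [ 0.5837 -0.055   0.0701] z66 [ 0.5836 -0.0579  0.066 ] z77 [ 0.5837 -0.05    0.077 ]
shift [-0.0005 -0.0006  0.0702] rotvec [ 0.0002 -0.0016 -0.001 ] head 7.942543871083984 F [-1.4494  1.1848  0.1382]
```

View pics/w2.png

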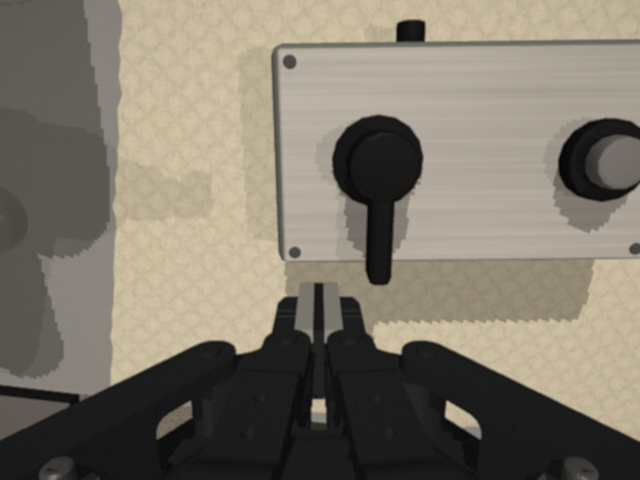

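Scaled: 0.0355 m is 0.568, 0.035 m is 0.56.

```bash
python3 -m crank '[[[0,0,0,0.56,0,0,0],[0,0,0,0.568,0,0,0],[0,0,0,0,0,0,0],[0,0,0.048,0,0,0,0],[0,0,0.048,0,0,0,0]]]'
cat > st.py <<'E'
from h import *
H=np.array([.566,.0565])
s=manip.state();T=rot(s["tool_rot"]);d=s["tool_pos"][:2]-H;r=np.hypot(*d);a=np.arctan2(d[1],d[0])
t=np.array([-np.sin(a),np.cos(a)]);F=s["contact_force"]
print("t%.2f r=%.4f polar=%.1f toolhead=%.1f z=%.4f Ft(ccw on tool)=%.2f Fr=%.2f Fz=%.2f torque=%.3f"%(s["time"],r,np.degrees(a)%360,np.degrees(np.arctan2(T[1,0],T[0,0])),s["tool_pos"][2],F[:2]@t,F[:2]@d/r,F[2],-(F[:2]@t)*r))
E
python3 st.py
```

```text
time: 4.42
tool_pos: [0.5204, 0.0756, 0.082]
tool_rot: [0.0, 0.998, 0.07, 0.002]
contact_force: [0.4, 0.7, -0.6]
gripper_width: -0.004
grasp_force: 0.0
t4.42 r=0.0494 polar=157.2 toolhead=8.0 z=0.0820 Ft(ccw on tool)=-0.81 Fr=-0.05 Fz=-0.57 torque=0.040
```

Scaled: 0.0016 m is 0.0256, -0.0007 m is -0.0112, -0.035 rad / 4 = -0.0088.

```bash
python3 -m crank '[[[0,-0.0112,0.0256,0,0,0,-0.0088],[0,-0.0112,0.0256,0,0,0,-0.0088],[0,0,0,0,0,0,0]]]' >/dev/null; python3 st.py; python3 -m crank '[[[0,-0.0112,0.0256,0,0,0,-0.0088],[0,0,0,0,0,0,0]]]'>/dev/null; python3 st.py; python3 -m crank '[[[0,-0.0112,0.0256,0,0,0,-0.0088],[0,0,0,0,0,0,0]]]'>/dev/null; python3 st.py; python3 -m crank '[[[0,-0.0112,0.0256,0,0,0,-0.0088],[0,0,0,0,0,0,0]]]'>/dev/null; python3 st.py
```

```text
t4.80 r=0.0496 polar=161.5 toolhead=12.0 z=0.0813 Ft(ccw on tool)=-1.11 Fr=0.20 Fz=0.59 torque=0.055
t5.05 r=0.0499 polar=163.4 toolhead=13.9 z=0.0807 Ft(ccw on tool)=-0.43 Fr=0.10 Fz=-0.13 torque=0.022
t5.30 r=0.0500 polar=164.8 toolhead=15.9 z=0.0805 Ft(ccw on tool)=-2.97 Fr=1.23 Fz=1.91 torque=0.149
t5.55 r=0.0499 polar=167.0 toolhead=17.9 z=0.0803 Ft(ccw on tool)=-3.30 Fr=1.76 Fz=2.07 torque=0.164
```

Scaled: 0.0016 m is 0.0256, -0.0007 m is -0.0112, -0.035 rad / 4 = -0.0088.

```bash
for i in 1 2; do python3 -m crank '[[[0,-0.0112,0.0256,0,0,0,-0.0088],[0,0,0,0,0,0,0]]]'>/dev/null; python3 st.py; done
```

```text
t5.80 r=0.0497 polar=169.4 toolhead=19.9 z=0.0800 Ft(ccw on tool)=-2.83 Fr=1.15 Fz=2.06 torque=0.141
t6.05 r=0.0496 polar=171.6 toolhead=21.9 z=0.0798 Ft(ccw on tool)=-1.64 Fr=0.49 Fz=0.53 torque=0.081
```

Scaled: 0.0016 m is 0.0256, -0.0007 m is -0.0112, -0.035 rad / 4 = -0.0088.

```bash
for i in 1 2 3; do python3 -m crank '[[[0,-0.0112,0.0256,0,0,0,-0.0088],[0,0,0,0,0,0,0]]]'>/dev/null; python3 st.py; done
```

```text
t6.30 r=0.0495 polar=173.8 toolhead=23.9 z=0.0797 Ft(ccw on tool)=-0.64 Fr=0.35 Fz=1.23 torque=0.032
t6.55 r=0.0494 polar=175.8 toolhead=26.0 z=0.0796 Ft(ccw on tool)=-0.53 Fr=-0.37 Fz=0.32 torque=0.026
t6.80 r=0.0492 polar=177.8 toolhead=28.0 z=0.0796 Ft(ccw on tool)=-0.31 Fr=0.92 Fz=0.39 torque=0.015
```

```bash
cat > ang.py <<'E'
from h import *
import sys
n=sys.argv[1] if len(sys.argv)>1 else "wrist"
im,D=manip.grab_frame(n); H=np.array([.566,.0565])
if len(sys.argv)>2: cv2.imwrite(f"pics/{sys.argv[2]}.png",im[:,:,::-1])
for m in manip.mark_of(n,"selector_tip")[:2]:
    v,u=m["centre"]; q=onz(n,u,v,.066)[:2]-H; print(n,"tip",round(m["conf"],2),(round(u),round(v)),"r %.4f ang %.1f"%(np.hypot(*q),np.degrees(np.arctan2(q[1],q[0]))%360))
# dark pixels at bar-top height, ring 25..55 mm
K,p,C=cam(n); V,U=np.mgrid[0:480,0:640]; d=np.stack([U,V,np.ones_like(U)],-1)@np.linalg.inv(K).T@C.T
P=p+d*D[...,None]; q=P[...,:2]-H; r=np.hypot(q[...,0],q[...,1])
m=(D>0)&(P[...,2]>.07)&(P[...,2]<.08)&(r>.024)&(r<.06)&(im.max(-1)<70)
a=np.arctan2(q[m][:,1],q[m][:,0]); c=np.angle(np.exp(1j*a).mean()); a2=np.degrees(np.angle(np.exp(1j*(a-c))))
print("dark bar n",m.sum(),"ang %.1f sd %.1f"%(np.degrees(c)%360,a2.std() if len(a2) else -1))
E
python3 ang.py wrist w3; python3 ang.py top
```

```text
dark bar n 3154 ang 198.2 sd 14.1
dark bar n 0 ang nan sd -1.0ang.py:12: RuntimeWarning: Mean of empty slice.
  a=np.arctan2(q[m][:,1],q[m][:,0]); c=np.angle(np.exp(1j*a).mean()); a2=np.degrees(np.angle(np.exp(1j*(a-c))))
  ret = ret.dtype.type(ret / rcount)
```

View pics/w3.png

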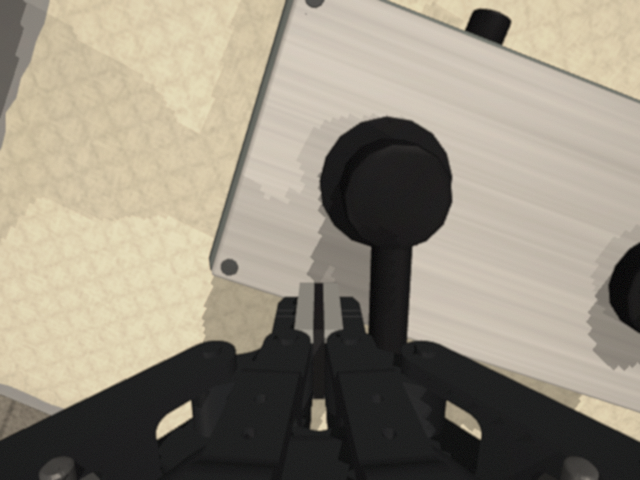

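Scaled: 0.0016 m is 0.0256, -0.0007 m is -0.0112, -0.035 rad / 4 = -0.0088.

```bash
python3 -m crank '[[[0,-0.0112,0.0256,0,0,0,-0.0088],[0,-0.0112,0.0256,0,0,0,-0.0088],[0,0,0,0,0,0,0]]]'>/dev/null; python3 st.py; for i in 1 2 3; do python3 -m crank '[[[0,-0.0112,0.0256,0,0,0,-0.0088],[0,0,0,0,0,0,0]]]'>/dev/null; python3 st.py; done
```

```text
t7.38 r=0.0488 polar=181.7 toolhead=32.0 z=0.0798 Ft(ccw on tool)=-0.89 Fr=0.30 Fz=-0.06 torque=0.044
t7.62 r=0.0486 polar=183.6 toolhead=34.0 z=0.0798 Ft(ccw on tool)=0.51 Fr=-0.82 Fz=-0.82 torque=-0.025
t7.88 r=0.0484 polar=185.7 toolhead=36.0 z=0.0798 Ft(ccw on tool)=0.47 Fr=-0.21 Fz=0.04 torque=-0.023
t8.12 r=0.0483 polar=187.7 toolhead=38.0 z=0.0798 Ft(ccw on tool)=0.73 Fr=0.60 Fz=-0.08 torque=-0.035
```

Scaled: 0.0016 m is 0.0256, -0.0007 m is -0.0112, -0.035 rad / 4 = -0.0088.

```bash
for i in 1 2; do python3 -m crank '[[[0,-0.0112,0.0256,0,0,0,-0.0088],[0,0,0,0,0,0,0]]]'>/dev/null; python3 st.py; done
```

```text
t8.38 r=0.0482 polar=189.5 toolhead=40.0 z=0.0798 Ft(ccw on tool)=-1.22 Fr=0.15 Fz=-0.01 torque=0.059
t8.62 r=0.0484 polar=190.9 toolhead=42.0 z=0.0797 Ft(ccw on tool)=-3.69 Fr=2.27 Fz=1.72 torque=0.178
```

Scaled: 0.0016 m is 0.0256, -0.0007 m is -0.0112, -0.035 rad / 4 = -0.0088.

```bash
python3 -m crank '[[[0,-0.0112,0.0256,0,0,0,-0.0088],[0,0,0,0,0,0,0]]]'>/dev/null; python3 st.py
```

```text
t8.88 r=0.0481 polar=193.5 toolhead=44.0 z=0.0797 Ft(ccw on tool)=-3.24 Fr=2.11 Fz=0.67 torque=0.156
```

Scaled: 0.0008 m is 0.0128, -0.0003 m is -0.0048, -0.0175 rad / 4 = -0.0044.

```bash
python3 st.py;  python3 -m crank '[[[0,-0.0048,0.0128,0,0,0,-0.0044],[0,0,0,0,0,0,0]]]'>/dev/null; python3 st.py
```

```text
t8.88 r=0.0481 polar=193.5 toolhead=44.0 z=0.0797 Ft(ccw on tool)=-3.24 Fr=2.11 Fz=0.67 torque=0.156
t9.12 r=0.0479 polar=195.1 toolhead=45.1 z=0.0797 Ft(ccw on tool)=-2.66 Fr=2.04 Fz=2.21 torque=0.127
```

Scaled: 0.0016 m is 0.0256, -0.0007 m is -0.0112, -0.035 rad / 4 = -0.0088.

```bash
for i in 1 2 3; do python3 -m crank '[[[0,-0.0112,0.0256,0,0,0,-0.0088],[0,0,0,0,0,0,0]]]'>/dev/null; python3 st.py; done
```

```text
t9.38 r=0.0476 polar=197.5 toolhead=47.0 z=0.0797 Ft(ccw on tool)=-1.07 Fr=2.44 Fz=1.01 torque=0.051
t9.62 r=0.0473 polar=199.6 toolhead=49.0 z=0.0797 Ft(ccw on tool)=-0.43 Fr=0.12 Fz=0.62 torque=0.020
t9.88 r=0.0469 polar=201.6 toolhead=51.0 z=0.0798 Ft(ccw on tool)=0.45 Fr=-0.22 Fz=-0.15 torque=-0.021
```

Scaled: -0.0017 m is -0.0272, 0.0016 m is 0.0256, -0.035 rad / 4 = -0.0088.

```bash
python3 -m crank '[[[0,-0.0272,0.0256,0,0,0,-0.0088],[0,-0.0272,0.0256,0,0,0,-0.0088],[0,-0.0112,0.0256,0,0,0,-0.0088],[0,0,0,0,0,0,0]]]'>/dev/null; python3 st.py; for i in 1 2; do python3 -m crank '[[[0,-0.0112,0.0256,0,0,0,-0.0088],[0,0,0,0,0,0,0]]]'>/dev/null; python3 st.py; done
```

```text
t10.38 r=0.0480 polar=209.2 toolhead=57.0 z=0.0802 Ft(ccw on tool)=0.18 Fr=0.10 Fz=0.19 torque=-0.009
t10.62 r=0.0481 polar=210.9 toolhead=59.0 z=0.0800 Ft(ccw on tool)=0.83 Fr=-0.31 Fz=0.01 torque=-0.040
t10.88 r=0.0481 polar=212.9 toolhead=61.0 z=0.0799 Ft(ccw on tool)=0.39 Fr=0.71 Fz=-0.18 torque=-0.019
```

Scaled: 0.0016 m is 0.0256, -0.0007 m is -0.0112, -0.035 rad / 4 = -0.0088.

```bash
python3 ang.py wrist w4;  python3 -m crank '[[[0,-0.0112,0.0256,0,0,0,-0.0088],[0,0,0,0,0,0,0]]]'>/dev/null; python3 st.py
```

```text
wrist tip 0.71 (383, 357) r 0.0585 ang 241.5
dark bar n 3069 ang 234.2 sd 14.4
t11.22 r=0.0482 polar=214.9 toolhead=63.1 z=0.0798 Ft(ccw on tool)=-0.73 Fr=-0.33 Fz=-0.79 torque=0.035
```

View pics/w4.png

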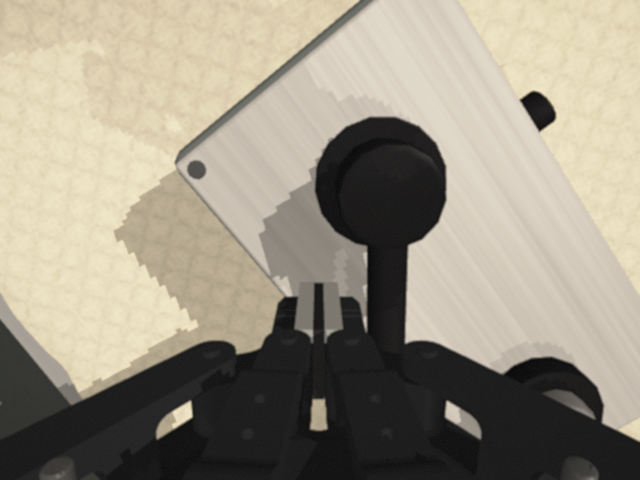

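Scaled: 0.0016 m is 0.0256, -0.0007 m is -0.0112, -0.035 rad / 4 = -0.0088.

```bash
python3 -m crank '[[[0,-0.0112,0.0256,0,0,0,-0.0088],[0,0,0,0,0,0,0]]]'>/dev/null; python3 st.py
```

```text
t11.47 r=0.0481 polar=217.1 toolhead=65.2 z=0.0798 Ft(ccw on tool)=-0.64 Fr=0.31 Fz=-0.03 torque=0.031
```

Scaled: 0.0008 m is 0.0128, -0.0003 m is -0.0048, -0.0175 rad / 4 = -0.0044.

```bash
python3 -m crank '[[[0,-0.0048,0.0128,0,0,0,-0.0044],[0,0,0,0,0,0,0]]]'>/dev/null; python3 st.py
```

```text
t11.72 r=0.0481 polar=217.7 toolhead=66.1 z=0.0797 Ft(ccw on tool)=-1.13 Fr=0.80 Fz=0.63 torque=0.054
```

Scaled: 0.0008 m is 0.0128, -0.0003 m is -0.0048, -0.0175 rad / 4 = -0.0044.

```bash
python3 -m crank '[[[0,-0.0048,0.0128,0,0,0,-0.0044],[0,0,0,0,0,0,0]]]'>/dev/null; python3 st.py
```

```text
t11.97 r=0.0481 polar=218.4 toolhead=67.2 z=0.0796 Ft(ccw on tool)=-2.46 Fr=1.85 Fz=1.86 torque=0.119
```

Scaled: 0.0008 m is 0.0128, -0.0003 m is -0.0048, -0.0175 rad / 4 = -0.0044.

```bash
python3 -m crank '[[[0,-0.0048,0.0128,0,0,0,-0.0044],[0,0,0,0,0,0,0]]]'>/dev/null; python3 st.py
```

```text
t12.22 r=0.0480 polar=219.7 toolhead=68.2 z=0.0797 Ft(ccw on tool)=-3.08 Fr=2.36 Fz=2.04 torque=0.148
```

Scaled: 0.0008 m is 0.0128, -0.0003 m is -0.0048, -0.0175 rad / 4 = -0.0044.

```bash
python3 -m crank '[[[0,-0.0048,0.0128,0,0,0,-0.0044],[0,0,0,0,0,0,0]]]'>/dev/null; python3 st.py
```

```text
t12.47 r=0.0478 polar=221.2 toolhead=69.2 z=0.0797 Ft(ccw on tool)=-1.24 Fr=2.97 Fz=0.95 torque=0.059
```

Scaled: 0.0008 m is 0.0128, -0.0003 m is -0.0048, -0.0175 rad / 4 = -0.0044.

```bash
python3 -m crank '[[[0,-0.0048,0.0128,0,0,0,-0.0044],[0,0,0,0,0,0,0]]]'>/dev/null; python3 st.py
```

```text
t12.72 r=0.0477 polar=222.3 toolhead=70.2 z=0.0797 Ft(ccw on tool)=-1.52 Fr=3.31 Fz=0.85 torque=0.072
```

Scaled: 0.0008 m is 0.0128, -0.0003 m is -0.0048, -0.0175 rad / 4 = -0.0044.

```bash
cat > st.py <<'E'
from h import *
H=np.array([.566,.0565]); sg=1
import sys
if len(sys.argv)>1: sg=-1
s=manip.state();T=rot(s["tool_rot"]);p=s["tool_pos"][:2]-H;F=s["contact_force"];y=T[:2,1];x=T[:2,0]
c=p+sg*.0145*y
print("t%.2f polar=%.1f head=%.1f p_tool=(%.4f,%.4f) z=%.4f Fx,Fy tool=%.2f %.2f Fz=%.2f TORQUE ccw on lever=%.3f  Fy*arm=%.3f"%(s["time"],np.degrees(np.arctan2(p[1],p[0]))%360,np.degrees(np.arctan2(x[1],x[0])),p@x,p@y,s["tool_pos"][2],F[:2]@x,F[:2]@y,F[2],-(c[0]*F[1]-c[1]*F[0]),F[:2]@y*(c@x)))
E
python3 st.py;python3 -m crank '[[[0,-0.0048,0.0128,0,0,0,-0.0044],[0,0,0,0,0,0,0]]]'>/dev/null; python3 st.py
```

```text
t12.72 polar=222.3 head=70.2 p_tool=(-0.0421,-0.0223) z=0.0797 Fx,Fy tool=-2.22 -2.89 Fz=0.85 TORQUE ccw on lever=0.105  Fy*arm=0.122
t12.97 polar=223.3 head=71.2 p_tool=(-0.0419,-0.0222) z=0.0798 Fx,Fy tool=-1.61 -2.37 Fz=0.29 TORQUE ccw on lever=0.087  Fy*arm=0.099
```

Scaled: 0.0016 m is 0.0256, -0.0007 m is -0.0112, -0.035 rad / 4 = -0.0088.

```bash
for i in 1 2 3; do python3 -m crank '[[[0,-0.0112,0.0256,0,0,0,-0.0088],[0,0,0,0,0,0,0]]]'>/dev/null; python3 st.py; done
```

```text
t13.22 polar=225.5 head=73.2 p_tool=(-0.0417,-0.0219) z=0.0798 Fx,Fy tool=-0.30 -2.42 Fz=-1.10 TORQUE ccw on lever=0.099  Fy*arm=0.101
t13.47 polar=227.6 head=75.2 p_tool=(-0.0416,-0.0218) z=0.0799 Fx,Fy tool=-0.47 -1.64 Fz=-0.06 TORQUE ccw on lever=0.065  Fy*arm=0.068
t13.72 polar=229.8 head=77.2 p_tool=(-0.0416,-0.0215) z=0.0800 Fx,Fy tool=-0.41 -0.52 Fz=-0.30 TORQUE ccw on lever=0.019  Fy*arm=0.022
```

Scaled: 0.0016 m is 0.0256, -0.001 m is -0.016, -0.035 rad / 4 = -0.0088.

```bash
for i in 1 2; do python3 -m crank '[[[0,-0.016,0.0256,0,0,0,-0.0088],[0,-0.016,0.0256,0,0,0,-0.0088],[0,0,0,0,0,0,0]]]'>/dev/null; python3 st.py; done; python3 ang.py
```

```text
t14.10 polar=234.5 head=81.2 p_tool=(-0.0423,-0.0212) z=0.0801 Fx,Fy tool=-0.46 0.61 Fz=0.38 TORQUE ccw on lever=-0.029  Fy*arm=-0.026
t14.47 polar=238.6 head=85.2 p_tool=(-0.0428,-0.0214) z=0.0799 Fx,Fy tool=0.29 -1.10 Fz=0.46 TORQUE ccw on lever=0.049  Fy*arm=0.047
wrist tip 0.73 (391, 353) r 0.0575 ang 270.3
dark bar n 3125 ang 263.2 sd 15.4
```

Scaled: 0.0016 m is 0.0256, -0.0008 m is -0.0128, -0.035 rad / 4 = -0.0088.

```bash
for i in 1 2 3; do python3 -m crank '[[[0,-0.0128,0.0256,0,0,0,-0.0088],[0,0,0,0,0,0,0]]]'>/dev/null; python3 st.py; done
```

```text
t14.82 polar=240.7 head=87.2 p_tool=(-0.0429,-0.0214) z=0.0799 Fx,Fy tool=-0.32 -0.95 Fz=-0.60 TORQUE ccw on lever=0.038  Fy*arm=0.041
t15.07 polar=242.8 head=89.2 p_tool=(-0.0430,-0.0213) z=0.0798 Fx,Fy tool=1.32 -0.31 Fz=0.44 TORQUE ccw on lever=0.022  Fy*arm=0.013
t15.32 polar=245.0 head=91.2 p_tool=(-0.0430,-0.0212) z=0.0798 Fx,Fy tool=-0.40 0.60 Fz=-0.17 TORQUE ccw on lever=-0.028  Fy*arm=-0.026
```

Scaled: 0.0008 m is 0.0128, -0.0003 m is -0.0048, -0.0175 rad / 4 = -0.0044.

```bash
python3 -m crank '[[[0,-0.0048,0.0128,0,0,0,-0.0044],[0,0,0,0,0,0,0]]]'>/dev/null; python3 st.py
```

```text
t15.57 polar=245.9 head=92.2 p_tool=(-0.0429,-0.0213) z=0.0798 Fx,Fy tool=0.36 0.31 Fz=-0.03 TORQUE ccw on lever=-0.011  Fy*arm=-0.013
```

Scaled: 0.0008 m is 0.0128, -0.0003 m is -0.0048, -0.0175 rad / 4 = -0.0044.

```bash
python3 -m crank '[[[0,-0.0048,0.0128,0,0,0,-0.0044],[0,0,0,0,0,0,0]]]'>/dev/null; python3 st.py
```

```text
t15.82 polar=246.5 head=93.2 p_tool=(-0.0428,-0.0215) z=0.0797 Fx,Fy tool=0.28 -1.27 Fz=1.13 TORQUE ccw on lever=0.057  Fy*arm=0.055
```

Contact near 246.3. One degree at a time now.

Scaled: 0.0008 m is 0.0128, -0.0003 m is -0.0048, -0.0175 rad / 4 = -0.0044.

```bash
python3 -m crank '[[[0,-0.0048,0.0128,0,0,0,-0.0044],[0,0,0,0,0,0,0]]]'>/dev/null; python3 st.py
```

```text
t16.07 polar=247.3 head=94.2 p_tool=(-0.0428,-0.0217) z=0.0796 Fx,Fy tool=-0.45 -5.03 Fz=3.73 TORQUE ccw on lever=0.212  Fy*arm=0.215
```

Scaled: 0.0008 m is 0.0128, -0.0003 m is -0.0048, -0.0175 rad / 4 = -0.0044.

```bash
python3 -m crank '[[[0,-0.0048,0.0128,0,0,0,-0.0044],[0,0,0,0,0,0,0]]]'>/dev/null; python3 st.py
```

```text
t16.32 polar=248.6 head=95.2 p_tool=(-0.0428,-0.0214) z=0.0797 Fx,Fy tool=-0.46 -4.76 Fz=3.16 TORQUE ccw on lever=0.201  Fy*arm=0.204
```

Scaled: 0.0008 m is 0.0128, -0.0003 m is -0.0048, -0.0175 rad / 4 = -0.0044.

```bash
python3 -m crank '[[[0,-0.0048,0.0128,0,0,0,-0.0044],[0,0,0,0,0,0,0]]]'>/dev/null; python3 st.py
```

```text
t16.57 polar=249.9 head=96.2 p_tool=(-0.0428,-0.0211) z=0.0797 Fx,Fy tool=-1.02 -4.29 Fz=2.25 TORQUE ccw on lever=0.177  Fy*arm=0.183
```

Scaled: 0.0008 m is 0.0128, -0.0003 m is -0.0048, -0.0175 rad / 4 = -0.0044.

```bash
python3 -m crank '[[[0,-0.0048,0.0128,0,0,0,-0.0044],[0,0,0,0,0,0,0]]]'>/dev/null; python3 st.py
```

```text
t16.82 polar=250.9 head=97.3 p_tool=(-0.0427,-0.0211) z=0.0798 Fx,Fy tool=-0.90 -4.31 Fz=2.14 TORQUE ccw on lever=0.178  Fy*arm=0.184
```

Scaled: 0.0008 m is 0.0128, -0.0003 m is -0.0048, -0.0175 rad / 4 = -0.0044.

```bash
python3 -m crank '[[[0,-0.0048,0.0128,0,0,0,-0.0044],[0,0,0,0,0,0,0]]]'>/dev/null; python3 st.py
```

```text
t17.07 polar=251.8 head=98.3 p_tool=(-0.0427,-0.0212) z=0.0797 Fx,Fy tool=-1.47 -5.86 Fz=2.01 TORQUE ccw on lever=0.240  Fy*arm=0.250
```

Scaled: 0.0006 m is 0.0096, -0.0002 m is -0.0032, -0.012 rad / 4 = -0.003.

```bash
python3 -m crank '[[[0,-0.0032,0.0096,0,0,0,-0.003],[0,0,0,0,0,0,0]]]'>/dev/null; python3 st.py; python3 ang.py wrist
```

```text
t17.32 polar=252.5 head=98.9 p_tool=(-0.0427,-0.0212) z=0.0797 Fx,Fy tool=-1.65 -4.10 Fz=3.01 TORQUE ccw on lever=0.164  Fy*arm=0.175
wrist tip 0.82 (369, 357) r 0.0587 ang 276.6
dark bar n 2744 ang 270.8 sd 13.7
```

```bash
for i in 1 2 3 4; do python3 -m crank '[[[0,0,0,0,0,0,0]]]'>/dev/null; python3 st.py|cut -c1-30,90-; done
```

```text
t17.55 polar=252.5 head=98.9 p2.72 TORQUE ccw on lever=0.232  Fy*arm=0.248
t17.68 polar=252.5 head=98.9 p2.62 TORQUE ccw on lever=0.261  Fy*arm=0.268
t17.80 polar=252.5 head=98.9 p2.67 TORQUE ccw on lever=0.267  Fy*arm=0.269
t17.93 polar=252.5 head=98.9 p2.26 TORQUE ccw on lever=0.241  Fy*arm=0.247
```

Scaled: 0.0006 m is 0.0096, -0.0002 m is -0.0032, -0.012 rad / 4 = -0.003.

```bash
python3 -m crank '[[[0,-0.0032,0.0096,0,0,0,-0.003],[0,0,0,0,0,0,0]]]'>/dev/null; for i in 1 2 3 4; do python3 -m crank '[[[0,0,0,0,0,0,0]]]'>/dev/null; python3 st.py|cut -c1-30,90-; done
```

```text
t18.30 polar=253.1 head=99.6 p3.34 TORQUE ccw on lever=0.244  Fy*arm=0.256
t18.43 polar=253.2 head=99.6 p3.21 TORQUE ccw on lever=0.274  Fy*arm=0.281
t18.55 polar=253.1 head=99.6 p3.84 TORQUE ccw on lever=0.242  Fy*arm=0.251
t18.68 polar=253.1 head=99.6 p2.92 TORQUE ccw on lever=0.216  Fy*arm=0.227
```

Scaled: 0.0007 m is 0.0112, -0.0003 m is -0.0048, -0.014 rad / 4 = -0.0035.

```bash
python3 -m crank '[[[0,-0.0048,0.0112,0,0,0,-0.0035],[0,0,0,0,0,0,0]]]'>/dev/null; for i in 1 2 3 4; do python3 -m crank '[[[0,0,0,0,0,0,0]]]'>/dev/null; python3 st.py|cut -c1-30,90-; done
```

```text
t19.05 polar=253.9 head=100.4 =3.66 TORQUE ccw on lever=0.282  Fy*arm=0.288
t19.18 polar=253.9 head=100.4 =3.71 TORQUE ccw on lever=0.298  Fy*arm=0.298
t19.30 polar=253.9 head=100.4 =2.69 TORQUE ccw on lever=0.237  Fy*arm=0.247
t19.43 polar=253.9 head=100.4 =3.02 TORQUE ccw on lever=0.257  Fy*arm=0.272
```

Scaled: -0.025 m is -0.4, -0.02 m is -0.32.

```bash
python3 -m crank '[[[0,0,-0.08,0,0,0,0],[0,0,-0.064,0,0,0,0],[0,0,0,-0.32,0,0,0],[0,0,0,-0.4,0,0,0],[0,0,0,0,0,0,0]]]'; python3 ang.py wrist w5; python3 -c "
from h import *
to([.598,.0135,.125],90)"
```

```text
time: 20.05
tool_pos: [0.5474, 0.0091, 0.1291]
tool_rot: [0.004, 0.64, 0.768, 0.002]
contact_force: [1.0, 0.9, 0.3]
gripper_width: -0.001
grasp_force: 0.0
wrist tip 0.9 (352, 293) r 0.0554 ang 267.4
dark bar n 1556 ang 266.4 sd 4.9
shift [-0.0055  0.0528  0.0008] rotvec [0.0022 0.0004 0.1816] head 100.40644316996799 F [-0.584   0.0247 -0.5833]
```

View pics/w5.png

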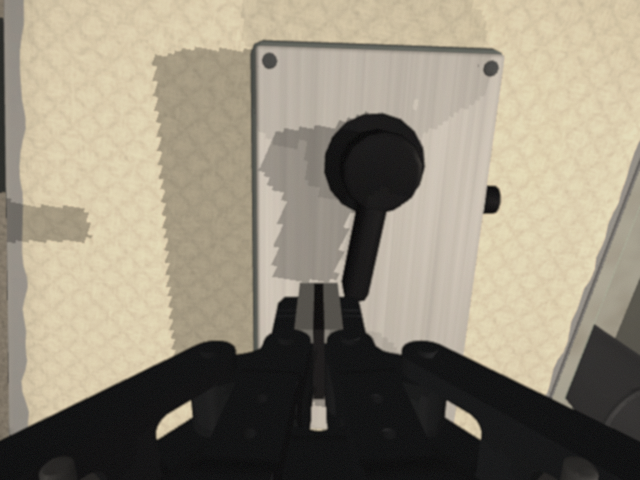

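Scaled: 0.0528 m is 0.8448, -0.0055 m is -0.088, 0.1816 rad / 4 = 0.0454.

```bash
python3 -m crank '[[[0,-0.088,0.8448,0,0,0,0],[0,0,0,0,0.0006,0,0.0454],[0,0,0,0,0,0,0]]]'>/dev/null; python3 st.py m; python3 -m crank '[[[0,0,0,0.32,0,0,0],[0,0,0,0.384,0,0,0],[0,0,0,0,0,0,0]]]'>/dev/null; python3 st.py m
```

```text
t20.52 polar=305.8 head=90.1 p_tool=(-0.0429,0.0308) z=0.1231 Fx,Fy tool=-0.14 -1.37 Fz=-0.02 TORQUE ccw on lever=0.061  Fy*arm=0.059
t20.90 polar=303.5 head=90.1 p_tool=(-0.0428,0.0282) z=0.0771 Fx,Fy tool=-0.27 -0.80 Fz=0.19 TORQUE ccw on lever=0.038  Fy*arm=0.034
```

Units first: shifts go in shares of 62.5 mm and turns go in shares of 4 rad. So -0.002 m is -0.032, -0.0015 m is -0.024, 0.035 rad / 4 = 0.0088.

```bash
python3 -m crank '[[[0,-0.0128,-0.024,-0.032,0,0,0.0088],[0,-0.0128,-0.024,0,0,0,0.0088],[0,-0.0128,-0.024,0,0,0,0.0088],[0,0,0,0,0,0,0]]]'>/dev/null; python3 st.py m;  for i in 1 2 3 4; do python3 -m crank '[[[0,-0.0128,-0.024,0,0,0,0.0088],[0,-0.0128,-0.024,0,0,0,0.0088],[0,0,0,0,0,0,0]]]'>/dev/null; python3 st.py m; done
```

```text
t21.40 polar=300.7 head=84.0 p_tool=(-0.0422,0.0315) z=0.0834 Fx,Fy tool=-0.11 -1.00 Fz=0.41 TORQUE ccw on lever=0.044  Fy*arm=0.042
t21.77 polar=296.7 head=79.9 p_tool=(-0.0417,0.0311) z=0.0827 Fx,Fy tool=0.03 0.24 Fz=-0.85 TORQUE ccw on lever=-0.011  Fy*arm=-0.010
t22.15 polar=293.3 head=75.9 p_tool=(-0.0411,0.0314) z=0.0830 Fx,Fy tool=-0.09 1.74 Fz=-0.56 TORQUE ccw on lever=-0.070  Fy*arm=-0.071
t22.52 polar=289.5 head=71.9 p_tool=(-0.0408,0.0314) z=0.0830 Fx,Fy tool=-0.43 3.29 Fz=-1.73 TORQUE ccw on lever=-0.127  Fy*arm=-0.134
t22.90 polar=285.2 head=67.9 p_tool=(-0.0402,0.0306) z=0.0829 Fx,Fy tool=-1.12 3.39 Fz=-0.14 TORQUE ccw on lever=-0.118  Fy*arm=-0.136
```

Scaled: -0.0015 m is -0.024, -0.001 m is -0.016, 0.035 rad / 4 = 0.0088.

```bash
for i in 1 2 3 4; do python3 -m crank '[[[0,-0.016,-0.024,0,0,0,0.0088],[0,-0.016,-0.024,0,0,0,0.0088],[0,0,0,0,0,0,0]]]'>/dev/null; python3 st.py m; done; python3 ang.py
```

```text
t23.27 polar=280.9 head=63.9 p_tool=(-0.0399,0.0301) z=0.0826 Fx,Fy tool=0.82 0.71 Fz=0.40 TORQUE ccw on lever=-0.041  Fy*arm=-0.028
t23.65 polar=277.0 head=59.9 p_tool=(-0.0399,0.0301) z=0.0826 Fx,Fy tool=-0.30 1.02 Fz=0.36 TORQUE ccw on lever=-0.036  Fy*arm=-0.041
t24.02 polar=273.1 head=55.9 p_tool=(-0.0399,0.0303) z=0.0828 Fx,Fy tool=0.43 -0.27 Fz=-0.10 TORQUE ccw on lever=0.004  Fy*arm=0.011
t24.40 polar=269.0 head=51.9 p_tool=(-0.0398,0.0301) z=0.0829 Fx,Fy tool=-0.07 0.83 Fz=-0.77 TORQUE ccw on lever=-0.032  Fy*arm=-0.033
wrist tip 0.65 (267, 356) r 0.0583 ang 242.5
dark bar n 2772 ang 248.7 sd 13.4
```

Scaled: -0.0015 m is -0.024, -0.001 m is -0.016, 0.035 rad / 4 = 0.0088.

```bash
for i in 1 2 3 4; do python3 -m crank '[[[0,-0.016,-0.024,0,0,0,0.0088],[0,-0.016,-0.024,0,0,0,0.0088],[0,0,0,0,0,0,0]]]'>/dev/null; python3 st.py m; done; python3 ang.py
```

```text
t24.88 polar=265.5 head=47.9 p_tool=(-0.0395,0.0304) z=0.0831 Fx,Fy tool=1.56 1.23 Fz=-0.54 TORQUE ccw on lever=-0.073  Fy*arm=-0.049
t25.25 polar=260.9 head=43.8 p_tool=(-0.0397,0.0299) z=0.0830 Fx,Fy tool=0.90 2.81 Fz=-0.69 TORQUE ccw on lever=-0.125  Fy*arm=-0.111
t25.62 polar=256.1 head=39.8 p_tool=(-0.0398,0.0292) z=0.0828 Fx,Fy tool=0.29 0.60 Fz=-0.01 TORQUE ccw on lever=-0.028  Fy*arm=-0.024
t26.00 polar=251.8 head=35.8 p_tool=(-0.0398,0.0289) z=0.0826 Fx,Fy tool=-0.64 -0.10 Fz=0.10 TORQUE ccw on lever=0.013  Fy*arm=0.004
wrist tip 0.75 (274, 352) r 0.0571 ang 227.9
dark bar n 2601 ang 233.0 sd 13.0
```

Scaled: -0.0015 m is -0.024, -0.001 m is -0.016, 0.035 rad / 4 = 0.0088.

```bash
for i in 1 2 3; do python3 -m crank '[[[0,-0.016,-0.024,0,0,0,0.0088],[0,-0.016,-0.024,0,0,0,0.0088],[0,0,0,0,0,0,0]]]'>/dev/null; python3 st.py m; python3 ang.py; done
```

```text
t26.48 polar=248.1 head=31.8 p_tool=(-0.0397,0.0291) z=0.0828 Fx,Fy tool=0.56 0.46 Fz=0.04 TORQUE ccw on lever=-0.026  Fy*arm=-0.018
wrist tip 0.94 (248, 360) r 0.0591 ang 214.0
dark bar n 2851 ang 220.3 sd 15.5
t26.95 polar=243.9 head=27.8 p_tool=(-0.0397,0.0290) z=0.0828 Fx,Fy tool=-0.09 0.79 Fz=-0.34 TORQUE ccw on lever=-0.030  Fy*arm=-0.031
wrist tip 0.86 (259, 360) r 0.0597 ang 213.7
dark bar n 2862 ang 219.2 sd 14.1
t27.43 polar=239.7 head=23.8 p_tool=(-0.0397,0.0288) z=0.0829 Fx,Fy tool=-0.55 0.17 Fz=-0.08 TORQUE ccw on lever=0.001  Fy*arm=-0.007
wrist tip 0.6 (268, 356) r 0.0584 ang 213.0
dark bar n 2673 ang 218.9 sd 13.2
```

Scaled: -0.0015 m is -0.024, -0.001 m is -0.016, 0.035 rad / 4 = 0.0088.

```bash
for i in 1 2 3; do python3 -m crank '[[[0,-0.016,-0.024,0,0,0,0.0088],[0,-0.016,-0.024,0,0,0,0.0088],[0,0,0,0,0,0,0]]]'>/dev/null; python3 st.py m; done; python3 ang.py
```

```text
t27.90 polar=236.6 head=19.8 p_tool=(-0.0392,0.0294) z=0.0833 Fx,Fy tool=1.86 3.11 Fz=-2.39 TORQUE ccw on lever=-0.149  Fy*arm=-0.122
t28.27 polar=231.2 head=15.8 p_tool=(-0.0397,0.0283) z=0.0830 Fx,Fy tool=1.65 3.18 Fz=0.04 TORQUE ccw on lever=-0.149  Fy*arm=-0.126
t28.65 polar=226.6 head=11.8 p_tool=(-0.0400,0.0279) z=0.0828 Fx,Fy tool=0.06 0.47 Fz=1.03 TORQUE ccw on lever=-0.020  Fy*arm=-0.019
wrist tip 0.72 (271, 354) r 0.0582 ang 201.0
dark bar n 2616 ang 206.6 sd 13.0
```

Scaled: -0.0015 m is -0.024, -0.001 m is -0.016, 0.035 rad / 4 = 0.0088.

```bash
python3 -m crank '[[[0,-0.016,-0.024,0,0,0,0.0088],[0,0,0,0,0,0,0]]]'>/dev/null; python3 st.py m; python3 ang.py
```

```text
t29.00 polar=224.8 head=9.8 p_tool=(-0.0400,0.0280) z=0.0828 Fx,Fy tool=0.34 1.20 Fz=0.50 TORQUE ccw on lever=-0.053  Fy*arm=-0.048
wrist tip 0.85 (274, 357) r 0.0597 ang 199.7
dark bar n 2609 ang 204.6 sd 13.0
```

Scaled: -0.0015 m is -0.024, -0.001 m is -0.016, 0.035 rad / 4 = 0.0088.

```bash
python3 -m crank '[[[0,-0.016,-0.024,0,0,0,0.0088],[0,0,0,0,0,0,0]]]'>/dev/null; python3 st.py m; python3 ang.py
```

```text
t29.35 polar=222.6 head=7.8 p_tool=(-0.0401,0.0279) z=0.0828 Fx,Fy tool=-0.40 0.72 Fz=0.35 TORQUE ccw on lever=-0.024  Fy*arm=-0.029
wrist tip 0.74 (272, 356) r 0.0589 ang 197.3
wrist tip 0.73 (256, 173) r 0.0115 ang 333.0
dark bar n 2644 ang 202.2 sd 12.9
```

Scaled: -0.0015 m is -0.024, -0.001 m is -0.016, 0.035 rad / 4 = 0.0088.

```bash
python3 -m crank '[[[0,-0.016,-0.024,0,0,0,0.0088],[0,0,0,0,0,0,0]]]'>/dev/null; python3 st.py m; python3 ang.py
```

```text
t29.70 polar=220.7 head=5.8 p_tool=(-0.0400,0.0279) z=0.0829 Fx,Fy tool=0.68 0.83 Fz=-0.49 TORQUE ccw on lever=-0.042  Fy*arm=-0.033
wrist tip 0.97 (245, 357) r 0.0587 ang 185.5
dark bar n 2942 ang 192.4 sd 14.9
```

Scaled: -0.037 m is -0.592, -0.03 m is -0.48.

```bash
python3 -m crank '[[[0,0,0.08,0,0,0,0],[0,0,0,-0.48,0,0,0],[0,0,0,-0.592,0,0,0],[0,0,0,0,0,0,0]]]'; python3 ang.py; python3 ang.py top;  python3 -c "
from h import *
to([.5835,-.0565,.14],8)"
```

```text
time: 30.3
tool_pos: [0.5323, 0.0191, 0.154]
tool_rot: [0.001, 0.999, 0.05, 0.003]
contact_force: [0.0, -0.6, 0.3]
gripper_width: 0.0
grasp_force: 0.0
wrist tip 0.93 (255, 287) r 0.0589 ang 185.2
dark bar n 1382 ang 184.7 sd 4.6
top tip 0.39 (275, 258) r 0.0614 ang 184.1
dark bar n 66 ang 188.2 sd 4.4
shift [0.0467 0.0812 0.0083] rotvec [-0.0006  0.0046 -0.039 ] head 5.767547541629228 F [-0.4961 -0.035   0.3476]
```

Scaled: 0.0406 m is 0.6496, 0.0234 m is 0.3744, 0.0046 rad / 4 = 0.0012.

```bash
python3 -m crank '[[[0,0.3744,0.6496,0,0,0,0],[0,0.3728,0.6496,0.128,0,0.0012,0],[0,0,0,0,0,0,0]]]'>/dev/null; python3 - <<'E'
from h import *
n="wrist"; im,D=manip.grab_frame(n); cv2.imwrite("pics/w6.png",im[:,:,::-1])
for m in manip.mark_of(n,"start_top")[:2]:
    v,u=m["centre"]; print(m["conf"],(u,v),dep(n,D,u,v),onz(n,u,v,.07))
K,p,C=cam(n); V,U=np.mgrid[0:480,0:640]; d=np.stack([U,V,np.ones_like(U)],-1)@np.linalg.inv(K).T@C.T
P=p+d*D[...,None]; B=np.array([.5835,-.0565]); 
top=(D>0)&(np.abs(P[...,2]-.070)<.0025)&(np.hypot(*(P[...,:2]-B).transpose(2,0,1))<.03)
print("top px",top.sum(),"x",np.percentile(P[top][:,0],[1,99]),"y",np.percentile(P[top][:,1],[1,99]))
r=np.hypot(*(P[...,:2]-B).transpose(2,0,1))
for a in range(0,26,3):
    m=(D>0)&(r>=a*1e-3)&(r<(a+3)*1e-3)&(P[...,0]>B[0]); print(a,m.sum(),np.percentile(P[m][:,2],[10,50,90]) if m.sum() else "")
to([.5835,-.0565,.095],8)
E
```

```text
0.92 (313.9, 262.1) [ 0.5826 -0.0531  0.0704] [ 0.5825 -0.0531  0.07  ]
top px 2014 x [0.5726 0.595 ] y [-0.065  -0.0417]
0 224 [0.0703 0.1586 0.1693]
3 508 [0.0701 0.1586 0.1694]
6 684 [0.0699 0.1582 0.1859]
9 4175 [0.0705 0.1704 0.2051]
12 6272 [0.071  0.1697 0.2053]
15 3724 [0.0606 0.1711 0.2039]
18 8922 [0.1622 0.1979 0.2095]
21 8694 [0.0604 0.2003 0.2145]
24 5682 [0.0488 0.1908 0.2148]
shift [0.0001 0.0002 0.0451] rotvec [-0.0015  0.0007 -0.0397] head 5.726871589866722 F [-0.6611  0.1734  0.6397]
```

View pics/w6.png

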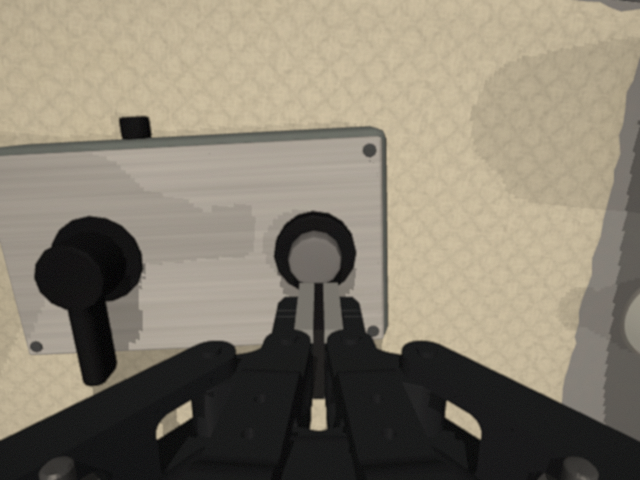

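Scaled: 0.022 m is 0.352, -0.0025 m is -0.04.

```bash
python3 -m crank '[[[0,0,-0.04,0.352,0,0,0],[0,0,0,0.352,0,0,0],[0,0,0,0,0,0,0]]]'>/dev/null; python3 st.py; for i in 1 2 3 4; do python3 -m crank '[[[0,0,0,0.032,0,0,0],[0,0,0,0,0,0,0]]]'>/dev/null; python3 st.py|cut -c1-120; done
```

```text
t31.35 polar=278.3 head=5.8 p_tool=(0.0046,0.1100) z=0.0953 Fx,Fy tool=-0.06 0.29 Fz=-0.18 TORQUE ccw on lever=0.009  Fy*arm=0.001
t31.60 polar=279.7 head=5.8 p_tool=(0.0076,0.1116) z=0.0970 Fx,Fy tool=0.13 -0.26 Fz=-0.21 TORQUE ccw on lever=-0.018  F
t31.85 polar=279.4 head=5.8 p_tool=(0.0072,0.1118) z=0.0941 Fx,Fy tool=-0.76 0.26 Fz=-0.16 TORQUE ccw on lever=0.098  Fy
t32.10 polar=279.3 head=5.8 p_tool=(0.0070,0.1117) z=0.0916 Fx,Fy tool=-0.52 -0.29 Fz=0.87 TORQUE ccw on lever=0.064  Fy
t32.35 polar=279.3 head=5.8 p_tool=(0.0069,0.1117) z=0.0896 Fx,Fy tool=0.11 -0.77 Fz=-0.75 TORQUE ccw on lever=-0.019  F
```

Scaled: 0.002 m is 0.032.

```bash
for i in 1 2 3 4; do python3 -m crank '[[[0,0,0,0.032,0,0,0],[0,0,0,0,0,0,0]]]'>/dev/null; python3 st.py|cut -c1-120; done
```

```text
t32.60 polar=279.5 head=5.8 p_tool=(0.0072,0.1118) z=0.0881 Fx,Fy tool=-1.05 0.15 Fz=2.35 TORQUE ccw on lever=0.134  Fy*
t32.85 polar=279.5 head=5.8 p_tool=(0.0073,0.1118) z=0.0861 Fx,Fy tool=-0.26 -0.64 Fz=2.91 TORQUE ccw on lever=0.028  Fy
t33.10 polar=279.5 head=5.8 p_tool=(0.0073,0.1118) z=0.0841 Fx,Fy tool=-0.98 -0.03 Fz=4.06 TORQUE ccw on lever=0.124  Fy
t33.35 polar=279.5 head=5.8 p_tool=(0.0074,0.1118) z=0.0830 Fx,Fy tool=-4.22 -0.42 Fz=9.31 TORQUE ccw on lever=0.530  Fy
```

Scaled: -0.04 m is -0.64, -0.015 m is -0.24.

```bash
python3 -m crank '[[[0,0,0,0,0,0,0],[0,0,0,0,0,0,0]]]'; python3 -m crank '[[[0,0,0,-0.24,0,0,0],[0,0,0,-0.64,0,0,0],[0,0,0,-0.64,0,0,0],[0,0,0,0,0,0,0],[0,0,0,0,0,0,0]]]'; python3 - <<'E'
from h import *
n="wrist"; im,D=manip.grab_frame(n); cv2.imwrite("pics/w7.png",im[:,:,::-1])
for m in manip.mark_of(n,"start_top")[:1]:
    v,u=m["centre"]; print(m["conf"],(u,v),dep(n,D,u,v-5))
E
python3 ang.py
```

```text
time: 33.6
tool_pos: [0.5846, -0.054, 0.083]
tool_rot: [-0.0, 0.999, 0.05, 0.001]
contact_force: [-3.5, -0.2, 8.7]
gripper_width: 0.003
grasp_force: 4.6
time: 34.22
tool_pos: [0.5836, -0.0539, 0.1762]
tool_rot: [-0.0, 0.999, 0.05, 0.001]
contact_force: [-0.8, -0.2, -0.4]
gripper_width: 0.001
grasp_force: 0.0
0.77 (322.3, 238.0) [ 0.5867 -0.0544  0.0686]
wrist tip 0.69 (138, 338) r 0.0574 ang 186.9
wrist tip 0.65 (162, 219) r 0.0285 ang 312.7
dark bar n 1146 ang 188.6 sd 4.9
```

```bash
python3 - <<'E'
from h import *
n="wrist"
for k in range(2):
    im,D=manip.grab_frame(n)
    K,p,C=cam(n); V,U=np.mgrid[0:480,0:640]; d=np.stack([U,V,np.ones_like(U)],-1)@np.linalg.inv(K).T@C.T
    P=p+d*D[...,None]; r=np.hypot(*(P[...,:2]-[.5835,-.054]).transpose(2,0,1))
    m=(D>0)&(r<.011)&(P[...,2]<.09); q=(D>0)&(r>.03)&(r<.045)&(P[...,2]<.056)&(P[...,2]>.04)
    print(m.sum(),np.percentile(P[m][:,2],[10,50,90]),"panel",np.median(P[q][:,2]))
E
```

```text
1159 [0.0692 0.0701 0.0709] panel 0.04813912046407559
1159 [0.0692 0.0701 0.0709] panel 0.048169748100896304
```

Button is fully up, the lever rests in its detent, and the tool is clear.

```bash
python3 -c "
from plant import manip
print(manip.job_done())"
```

```text
the job is handed in; nothing more can be done
None
```

The job is handed in, though no verdict came back. I turned the lever counter-clockwise to the end stop (about 0.27 N m on average, single readings up to 0.30), then three clicks clockwise to rest at about 186°. I then pressed the start button its full 6 mm and it came back up; the arm kept clear of the glassware.

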